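Chock the feed pail, then twist the funnel home and hold it

TASK

First chock the pail: lay the red tray wedge flat on the table with its tall flat face flush against the middle of the base board's right-hand edge (the edge towards the wedge) and let go of it. Then take the knurled collar of the grey funnel on the pail lid, turn it clockwise (seen from above) until its hidden keyways drop over the pins, and push it gently down until it is fully home. Finish while still gripping the collar and pushing it down gently but firmly; the wedge stays flush and the other things are left alone.

Things in the scene. Friction and masses are not known exactly. Their poses are not given: they have to be found in the camera images.
- pail: Round galvanized pail (170 mm across) fixed in the middle of a square plywood base board 260 x 260 x 22 mm; it cannot move. Origin: centre of the board's underside, on the table; x and y run along the board's edges. Its lid (176 mm across) has its top 103 mm above the origin. A flange (50 mm across, 14 mm high) and a round neck (38 mm across, 38 mm high) rise from the lid's centre.
- home (a point): Point on the neck's axis, 105 mm above the table, where the funnel's origin lies when the funnel is fully home. Under the collar three equally spaced horizontal round pins, 8 mm thick, stick out of the neck, hidden by the collar; their angle about the neck is unknown and differs every time.
- edge (a point): Middle of the base board's right-hand (-y of the pail) edge, at table height. The edge is upright, 22 mm high, and runs along the pail's x axis; its face looks to the pail's -y. Axes as the pail's.
- funnel: Loose grey polyethylene twist funnel, about 0.16 kg: knurled round collar 60 mm across, 52 mm tall, open-mouthed. Origin: centre of its bottom rim, z up. It starts upright on the neck (1.5 mm play all round), resting on the pins 10 mm above home. A clockwise turn (from above) of 20 to 72 degrees from the start brings its hidden keyways over the pins (a closing grip may shift it a few degrees).
- collar_grip (a point): Point on the funnel's axis 38 mm above its origin (14 mm below its top): good height to grip the collar across its 60 mm from above; free all round. The three equally spaced keyways inside are 14 mm wide (play about 7 degrees either way); once over the pins the collar can sink 10 mm and stops hard on the flange. No thread, no spring.
- wedge: Loose stout red plastic tray wedge, about 0.28 kg, 110 mm long (its x) and 46 mm wide (its y). Origin: centre of its underside. Its tall flat face (110 mm long, 22 mm high) is at +y; the top slopes down from it to -y. In the middle a grip rib stands up: 14 mm thick (along x), 34 mm wide (along y), top 66 mm above the underside. Laid flush, its x and y axes are parallel to the pail's.
- wedge_face (a point): Middle of the bottom edge of the wedge's tall flat face (23 mm from the origin along the wedge's +y). Axes as the wedge's.
- wedge_rib (a point): Grip point in the rib, 48 mm above the wedge's underside and 3 mm from the origin to +y; pinch the rib's 14 mm thickness, along the wedge's x.
- chock: Blue wheel chock, 130 x 90 x 60 mm, bystander. Origin: centre of its underside.
- cart_pin: Steel cart pin lying down, 120 mm long, bystander. Origin: under its middle.
- rack_spacer: Aluminium rack spacer bar, 120 x 25 x 25 mm, bystander. Origin: centre of its underside.
- gasket: Black rubber ring 70 mm across, 8 mm thick, bystander. Origin: centre of its underside.
Mind the look-alikes: they are no part of the job. Of the things like the wedge, leave any that is turquoise; of the rest the smaller one is meant.

How it is judged:
On the way:
1. the wedge lies flush against the middle of the board's right-hand edge, let go, before the funnel is turned home (y of wedge_face in the frame of edge between -0.0035 and 0.0035 m and x of wedge_face in the frame of edge between -0.04 and 0.04 m and angle between the x axis of wedge and the x axis of pail, either way round below 0.06 rad and angle between wedge's own z axis and vertical below 0.06 rad and height (world z) of wedge below 0.004 m and contact force between the fingers and wedge below 0.1 N and z of funnel in the frame of home above 0.006 m), for 0.2 s.
At the end, for the whole second after the job is handed in: Funnel fully home (2.5 mm in height, 4 mm off axis, upright to 3.4 deg), still, gripped (over 3 N) and pushed on the pail (over 3 N); wedge flat and let go, tall face within 3.5 mm of the right-hand board edge, parallel to 3.4 deg, within 40 mm of its middle; bystanders in place (y of wedge_face in the frame of edge between -0.0035 and 0.0035 m and x of wedge_face in the frame of edge between -0.04 and 0.04 m and angle between the x axis of wedge and the x axis of pail, either way round below 0.06 rad and angle between each of wedge, funnel's own z axis and vertical below 0.06 rad and height (world z) of wedge below 0.004 m and contact force between the fingers and wedge below 0.1 N and z of funnel in the frame of home below 0.0025 m and horizontal distance between funnel and home below 0.004 m and linear speed of funnel below 0.02 m/s and contact force between the fingers and funnel above 3 N and contact force between funnel and pail above 3 N); the arm keeps its last pose, push and grip.
It fails at once if the funnel is rammed down on the pail with more than 60 N (contact force between funnel and pail above 60 N).
It fails at once if a bystander is moved more than 30 mm (distance of any of chock, cart_pin, rack_spacer, gasket from where it was at the start of the episode above 0.03 m).
It also fails if it takes over 54 s, if anything falls off the work surface, if the arm or the gripper's body presses on something with over 40 N, if the wrist force passes 120 N, or if a joint passes its speed limit or range.

ROBOT

A 6-joint arm with a two-finger parallel gripper is mounted at the origin on the work surface. World frame = base frame: x ahead of the robot, y to its left, z up, the work surface at z = 0. Lengths are in m, angles in rad, forces in N, time in s.
With the tool pointing down it reaches from about 0.275 to 0.875 m from the base axis. Payload 12.5 kg.
Tool frame: the origin (TCP) lies at the very end of the fingers, on their centre line; the grasp point (between the pads) lies 19 mm behind it; x points along the fingers, y is the direction in which the jaws open and shut, and the axes are right-handed (so a half turn about x gives the same grasp; the last joint's range is limited). The gripper opens to 85 mm and grips with 20 to 120 N. Pads are 22 mm wide; open, the fingers measure 114 mm over their backs; the gripper's body (76 mm by 85 mm) begins 54 mm behind the grasp point. The pads swing forward as they close: fully open they stand 13 mm farther back than shut.
Start: joints at [1.026, 0.351, 1.652, -0, 1.139, -0.085], TCP at [0.244, 0.493, 0.231] pointing down, gripper open.
Joint ranges: [-2.75, 2.75], [-0.79, 2.1], [0.01, 2.65], [-1.57, 4.71], [0.07, 3.14], [-2.87, 2.87]. Speed limits (rad/s): [2.22, 2.22, 2.79, 3.14, 3.14, 3.14].

INTERFACE

Orientations are given as a 3x3 rotation matrix whose columns are the frame's x, y, z axes.
In Python, from bench import manip gives the robot as it stands. Calls block until the motion is done:
- manip.move_ptp(position, orientation): joint-space move of the TCP to a pose.
- manip.move_l(position, attitude=None, max_speed=0.15): straight line of the TCP; attitude=None keeps the orientation; max_speed is the mean speed in m/s.
- manip.move_j(angles): joint-space move.
- manip.set_gripper(opening, effort=None): opening from 0.0 (shut) to 1.0 (fully open); effort is the grip in N (None keeps the last); returns when the fingers have stopped.
- manip.dwell(seconds).
- manip.inverse_kinematics(position, orientation): joint angles nearest the present ones, or None.
- manip.grab_frame(name): name is "scene" or "top" or "wrist"; returns (picture, depth): 420x560x3 uint8, red, green, blue; 420x560 float32, m along the optical axis (not along the pixel's ray), 0 where there is no reading.
- manip.get_calibration(name): a dict with "camera_matrix" (3x3 intrinsics, pixels), "R" (3x3) and "t" (3): a world point X has camera coordinates R X + t. Camera axes: x right, y down, z forward; pixel columns grow to the right and rows downward; lengths in m; the calibration is good to about 2 mm. A picture is of the moment at which its call begins: read the wrist's pose just before it. get_calibration takes no time and is no camera call; for the wrist camera it gives the pose at the moment of the call.
A pose or a line that the arm cannot do raises manip.Unreachable and nothing moves.
- manip.sign_off(): hands the job in, once; it reports no verdict.
Trained networks look in the newest picture that a camera, given by its name, has taken for a name from the list of things; names that differ only in an ending like _2 or _b are one class to them, and where a whole thing is asked for, a point or a joint stands for the part that bears it (a point fixed in the world has none). Each returns a list of dicts, best first, with "confidence" (0 to 1); they miss things now and then, are a little off and sometimes report something else, mostly with a low value. They report only what shows in the picture. A call takes as long as a camera call. They do not tell look-alikes from the thing itself.
- manip.look_for(camera, name): "at" ([x, y, z] in m, in world coordinates, good to about 4 mm: the middle of the surface that is visible of it).
Readings, each from a call of its own:
- manip.current_time(): time.
- manip.current_qpos(): joint angles.
- manip.current_joint_vel(): joint speeds.
- manip.current_joint_torque(): joint torques, N m.
- manip.current_ee_pos(): TCP position.
- manip.current_tcp_rot(): TCP orientation.
- manip.current_force(): force on the tool from outside, world axes, zero at the start.
- manip.current_ft_torque(): the same for the moment, N m.
- manip.current_grip_width(): opening from 0.0 (shut) to 1.0 (fully open).
Only numpy, scipy, OpenCV 4.12 (cv2) and the standard library are available. Lean on these libraries where they do the work, as an engineer would, in place of code of your own. Each camera call takes 0.05 s, during which the arm holds its last target.

## Working session

There is one attempt and no reset: what is moved stays moved. The work goes in short steps, each a Python script; the robot and the scene stay as the last script left them, time stands still between calls to the robot, and variables do not carry over. Pictures are saved under pics/ and viewed, and the job is handed in when it is done.

```bash
ls; mkdir -p pics
python3 - <<'E'
from bench import manip
import cv2, numpy as np
for n in ["scene","top","wrist"]:
    p,d=manip.grab_frame(n); cv2.imwrite(f"pics/{n}0.png",p[:,:,::-1]); np.savez(f"pics/{n}0.npz",p=p,d=d,**{k:np.array(v) for k,v in manip.get_calibration(n).items()})
    for o in ["pail","funnel","wedge","chock","cart_pin","rack_spacer","gasket"]:
        print(n,o,[(np.round(r["at"],3).tolist(),round(r["confidence"],2)) for r in manip.look_for(n,o)])
print(manip.current_time(),manip.current_tcp_rot())
E
```

```text
pics
scene pail [([0.637, 0.09, 0.023], 0.63), ([0.45, 0.461, 0.044], 0.24)]
scene funnel [([0.611, 0.049, 0.16], 0.77)]
scene wedge [([0.483, -0.336, 0.022], 0.82), ([0.39, -0.472, 0.017], 0.77), ([0.299, -0.303, 0.032], 0.73)]
scene chock [([0.453, 0.461, 0.045], 0.66), ([0.64, 0.094, 0.024], 0.41)]
scene cart_pin [([0.66, 0.384, 0.025], 0.58)]
scene rack_spacer [([0.708, -0.365, 0.023], 0.77), ([0.48, -0.329, 0.015], 0.26)]
scene gasket [([0.303, 0.372, 0.006], 0.71), ([0.635, 0.089, 0.024], 0.24)]
top pail [([0.583, 0.025, 0.022], 0.61)]
top funnel [([0.598, 0.028, 0.158], 0.96), ([0.474, -0.341, 0.017], 0.25)]
top wedge [([0.383, -0.48, 0.016], 0.74), ([0.292, -0.304, 0.02], 0.64), ([0.477, -0.343, 0.022], 0.59), ([0.585, 0.028, 0.022], 0.49), ([0.704, -0.372, 0.027], 0.34)]
top chock [([0.434, 0.444, 0.039], 0.86), ([0.588, 0.028, 0.022], 0.64)]
top cart_pin [([0.662, 0.376, 0.024], 0.62), ([0.703, -0.373, 0.025], 0.62)]
top rack_spacer [([0.704, -0.372, 0.025], 0.77)]
top gasket [([0.302, 0.368, 0.008], 0.55), ([0.583, 0.025, 0.022], 0.41), ([0.433, 0.443, 0.039], 0.2)]
wrist pail []
wrist funnel []
wrist wedge []
wrist chock [([0.416, 0.462, 0.038], 0.91)]
wrist cart_pin []
wrist rack_spacer []
wrist gasket [([0.301, 0.372, 0.007], 0.92)]
1.2 [[ 2.39183520e-05  4.43745024e-01  8.96153086e-01]
 [ 1.41541436e-06  8.96153086e-01 -4.43745025e-01]
 [-1.00000000e+00  1.18820777e-05  2.08064219e-05]]
```

View pics/scene0.png

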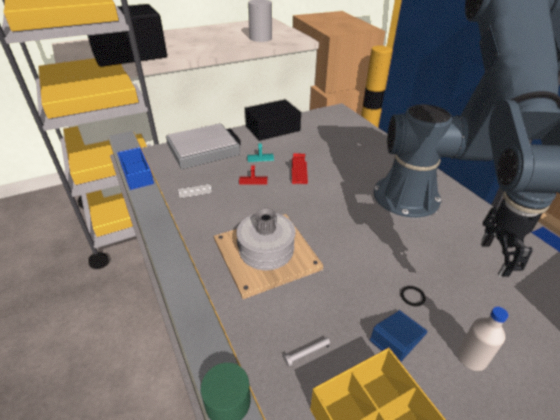

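View pics/top0.png

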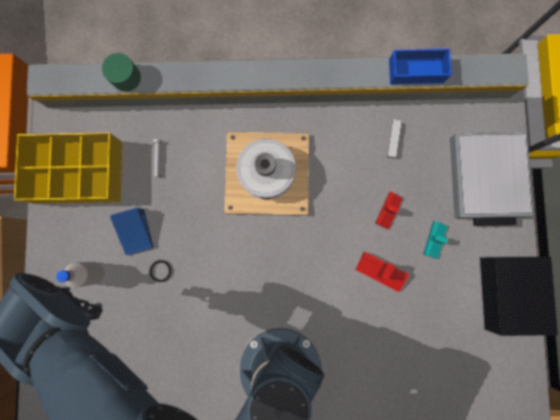

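Candidates (top view): red at (390,210), larger red at (382,271) and turquoise at (436,240). The task excludes turquoise, and the smaller of the two reds is the one at (390,210). I'll confirm that in a crop and by measured size.

```bash
cat > h.py <<'E'
import numpy as np, cv2
def cloud(f):
    z=np.load(f) if isinstance(f,str) else f
    d=z["d"];K=z["camera_matrix"];R=z["R"];t=z["t"]
    v,u=np.mgrid[:d.shape[0],:d.shape[1]]
    pc=np.stack([(u-K[0,2])/K[0,0]*d,(v-K[1,2])/K[1,1]*d,d],-1)
    W=(pc-t)@R
    W[d<=0]=np.nan
    return z["p"],W
def down(th):
    # tool x down, tool y at angle th in the xy plane
    x=np.array([0,0,-1.]);y=np.array([np.cos(th),np.sin(th),0]);return np.stack([x,y,np.cross(x,y)],1)
def grab(manip,n,tag):
    c=manip.get_calibration(n); p,d=manip.grab_frame(n)
    f=f"pics/{tag}.npz"; np.savez(f,p=p,d=d,**{k:np.array(v) for k,v in c.items()}); cv2.imwrite(f"pics/{tag}.png",p[:,:,::-1]); return f
def redmask(p):
    h=cv2.cvtColor(p,cv2.COLOR_RGB2HSV); return ((h[...,0]<10)|(h[...,0]>170))&(h[...,1]>140)&(h[...,2]>60)
E
python3 - <<'E'
from h import *
from bench import manip
p,W=cloud("pics/top0.npz")
m=redmask(p)
n,l,s,c=cv2.connectedComponentsWithStats(m.astype(np.uint8))
for i in range(1,n):
    if s[i,4]>80:
        q=W[l==i]; q=q[~np.isnan(q[:,0])]
        r=cv2.minAreaRect((q[:,:2]*1000).astype(np.float32)); print(c[i],s[i,4],np.round(r[0]),np.round(r[1]),r[2],"zmax",np.nanmax(q[:,2]),np.nanmedian(q[:,2]))
cr=p[180:300,340:460]; cv2.imwrite("pics/crop1.png",cv2.resize(cr[:,:,::-1],(600,600),interpolation=cv2.INTER_CUBIC))
# board: plywood at z~0.022
b=(abs(W[...,2]-.022)<.006)&(W[...,0]>.4)&(abs(W[...,1])<.25)
b[:,:200]=0
n,l,s,c=cv2.connectedComponentsWithStats(b.astype(np.uint8)); i=1+np.argmax(s[1:,4]); q=W[l==i]
print("board",cv2.minAreaRect((q[:,:2]*1000).astype(np.float32)),np.median(q[:,2]))
c=manip.get_calibration("wrist"); R,t=np.array(c["R"]),np.array(c["t"]);T=np.array(manip.current_tcp_rot());e=np.array(manip.current_ee_pos())
print("cam in tool",T.T@(-R.T@t-e)); print(np.round(R@T,3)); print(c["camera_matrix"])
E
```

```text
[388.91146881 209.95975855] 497 [ 477. -348.] [ 46. 108.] 63.762001037597656 zmax 0.0718153481667771 0.01990760343415266
[381.85074627 271.50248756] 1005 [ 288. -316.] [148.  61.] 61.60028076171875 zmax 0.0964928429122803 0.024897006400030373
board ((602.517333984375, 30.66724395751953), (260.79644775390625, 261.1199035644531), 87.98103332519531) 0.02255182131050345
cam in tool [-0.1416897   0.00014749 -0.07137822]
[[ 0.    1.    0.  ]
 [-0.28 -0.    0.96]
 [ 0.96 -0.    0.28]]
[[315.87052962   0.         282.5150958 ]
 [  0.         315.87052962 208.30694409]
 [  0.           0.           1.        ]]
```

View pics/crop1.png

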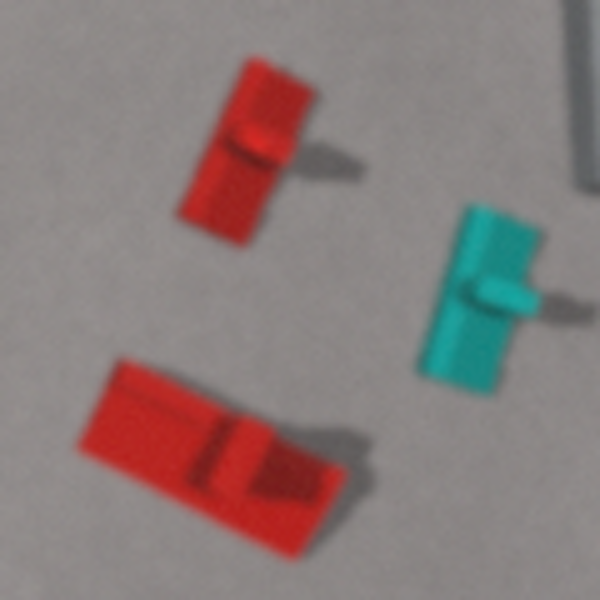

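The crop confirms it: the small red wedge (upper left) measures 108×46 mm, while the other red one is 148×61 mm. Next I'll take wrist views of the wedge, the board edge and the funnel.

```bash
python3 - <<'E'
from h import *
from bench import manip
import time
th=np.radians(-26.2)
def go(p,th):
    manip.move_ptp(p,down(th)); print(manip.current_time())
go([0.477,-0.348,0.20],th); manip.dwell(.2); grab(manip,"wrist","w1"); print([(np.round(r["at"],3),r["confidence"]) for r in manip.look_for("wrist","wedge")])
go([0.50,-0.30,0.24],th+.3);manip.dwell(.2); grab(manip,"wrist","w2"); print([(np.round(r["at"],3),r["confidence"]) for r in manip.look_for("wrist","wedge")])
go([0.600,-0.10,0.26],0.0);manip.dwell(.2); grab(manip,"wrist","w3")
go([0.57,0.03,0.33],np.radians(60));manip.dwell(.2); grab(manip,"wrist","w4");print([(np.round(r["at"],3),r["confidence"]) for r in manip.look_for("wrist","funnel")])
for f in ["w1","w2"]:
    p,W=cloud(f"pics/{f}.npz"); m=redmask(p)&(np.hypot(W[...,0]-.477,W[...,1]+.348)<.09)
    q=W[m]; print(len(q)); 
    lo=q
    r=cv2.minAreaRect((lo[:,:2]*1000).astype(np.float32)); print(r)
    b=cv2.boxPoints(r)/1000
    # profile across width
    c=np.array(r[0])/1000; yv=np.array([-np.sin(th),np.cos(th)]); xv=np.array([np.cos(th),np.sin(th)])
    a=(q[:,:2]-c)@xv; w=(q[:,:2]-c)@yv
    for k in np.arange(-.028,.029,.004):
        s=(abs(w-k)<.002)&(abs(a)>.02); print(round(k,3),s.sum(),np.median(q[s,2]) if s.any() else None)
    rib=q[q[:,2]>.055]; print("rib",rib.mean(0),rib[:,2].max(),cv2.minAreaRect((rib[:,:2]*1000).astype(np.float32)))
E
cd pics; python3 -c "
import cv2,numpy as np
a=[cv2.imread(f'w{i}.png') for i in (1,2,3,4)]
cv2.imwrite('w1234.png',cv2.resize(np.vstack([np.hstack(a[:2]),np.hstack(a[2:])]),(800,600)))"
```

```text
4.2583
[(array([ 0.391, -0.474,  0.018]), 0.88), (array([ 0.306, -0.309,  0.028]), 0.85), (array([ 0.479, -0.345,  0.02 ]), 0.77)]
4.9333
[(array([ 0.39 , -0.474,  0.021]), 0.78), (array([ 0.478, -0.347,  0.02 ]), 0.76), (array([ 0.304, -0.308,  0.029]), 0.58)]
6.1333
7.2
[(array([0.597, 0.032, 0.158]), 0.7)]
4521
((476.8439025878906, -346.0806884765625), (46.18796157836914, 113.15253448486328), 63.833465576171875)
-0.028 0 None
-0.024 54 0.007242542087729148
-0.02 185 0.008309081885373755
-0.016 206 0.009761383631129189
-0.012 235 0.011448378584934646
-0.008 201 0.01324755688106959
-0.004 210 0.01455285198485345
0.0 246 0.0161507202544771
0.004 208 0.01767953967739091
0.008 259 0.01927102165611944
0.012 222 0.02106574686510241
0.016 260 0.021191290764360618
0.02 267 0.021114028193461497
0.024 214 0.01713189287646725
0.028 0 None
rib [ 0.47968039 -0.34331185  0.06578154] 0.2354412925298072 ((456.97412109375, -332.9737854003906), (35.54628372192383, 65.89940643310547), 64.27888488769531)
3419
((477.9977722167969, -347.238037109375), (47.62315368652344, 109.7029037475586), 63.803768157958984)
-0.028 0 None
-0.024 26 0.006716877358021033
-0.02 138 0.008164784240244853
-0.016 145 0.009710037059269988
-0.012 145 0.011313352980483672
-0.008 155 0.012874470630109271
-0.004 145 0.014471417989768939
0.0 163 0.01599933455134523
0.004 155 0.017653770846217446
0.008 160 0.018944014894353628
0.012 173 0.02083512042715503
0.016 191 0.021094678750046884
0.02 191 0.021249477707059757
0.024 259 0.014389931579465106
0.028 0 None
rib [ 0.48007194 -0.34290373  0.06480306] 0.06702141091130093 ((479.72119140625, -343.9180603027344), (35.58000564575195, 16.018306732177734), 63.645809173583984)
```

View pics/w1234.png

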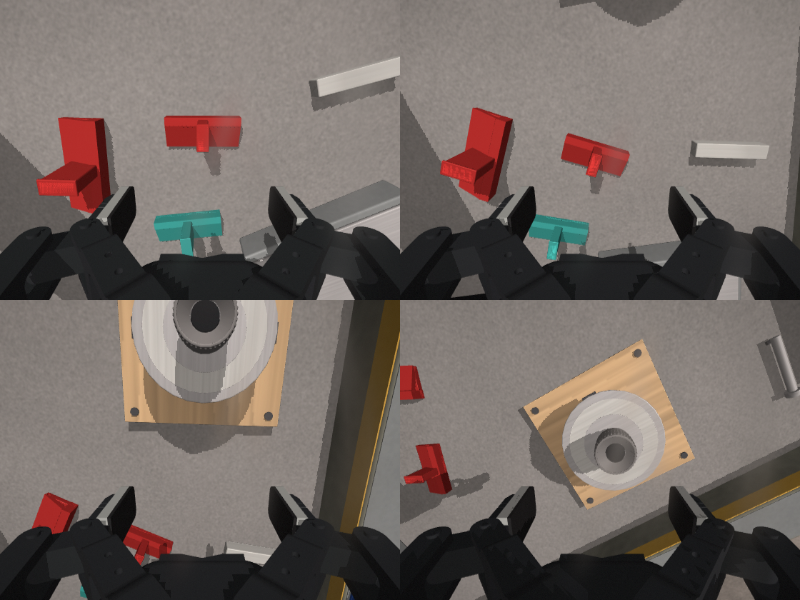

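The wedge's tall face is at +64° and its x axis at −26.2°. In w3 the board's right edge faces the wedges. Next I'll measure the board edge and the funnel axis.

Run:
```python
from h import *
from scipy.optimize import least_squares
for f in ["w3","w4","top0"]:
    p,W=cloud(f"pics/{f}.npz")
    h=cv2.cvtColor(p,cv2.COLOR_RGB2HSV)
    b=(abs(W[...,2]-.022)<.006)&(np.hypot(W[...,0]-.602,W[...,1]-.031)<.2)
    n,l,s,c=cv2.connectedComponentsWithStats(b.astype(np.uint8)); i=1+np.argmax(s[1:,4]); q=W[l==i]
    r=cv2.minAreaRect((q[:,:2]*1000).astype(np.float32)); print(f,r,np.median(q[:,2]))
    # right-hand edge: per-x bin min y
    xs=np.arange(.50,.70,.006); e=[]
    for x in xs:
        k=abs(q[:,0]-x)<.003
        if k.sum()>5: e.append((x,np.percentile(q[k,1],1)))
    e=np.array(e); e=e[e[:,1]<-.08]; 
    if len(e)>5:
        a=np.polyfit(e[:,0],e[:,1],1); print(" edge y=%.4f at x=.6, angle %.2f deg"%(np.polyval(a,.6),np.degrees(np.arctan(a[0]))), np.std(e[:,1]-np.polyval(a,e[:,0])))
    for nm,zl,zh,rad in [("lid",.098,.108,.088),("collar top",.155,.175,.03)]:
        k=(W[...,2]>zl)&(W[...,2]<zh)&(np.hypot(W[...,0]-.602,W[...,1]-.031)<.12)
        q2=W[k]
        if len(q2)<20: continue
        if nm=="lid":
            hull=cv2.convexHull((q2[:,:2]).astype(np.float32))[:,0]
            s=least_squares(lambda v:np.hypot(hull[:,0]-v[0],hull[:,1]-v[1])-v[2],[.602,.031,rad],loss="soft_l1",f_scale=.001); print(nm,s.x,np.median(q2[:,2]))
        else:
            print(nm,cv2.minEnclosingCircle(q2[:,:2].astype(np.float32)),np.median(q2[:,2]),np.percentile(q2[:,2],97),len(q2))
```

```text
w3 ((601.4937744140625, -2.791717529296875), (189.47897338867188, 260.7694396972656), 87.9574966430664) 0.021138141124329622
 edge y=-0.0966 at x=.6, angle -2.06 deg 0.000360176452427134
lid [0.60274479 0.03191002 0.0871752 ] 0.10272348175978402
collar top ((0.6028026938438416, 0.03264952450990677), 0.03126232326030731) 0.16047826491082326 0.16659244317145416 4818
w4 ((603.0914916992188, 32.486602783203125), (260.2792663574219, 260.4432678222656), 87.92121887207031) 0.02115851374577567
 edge y=-0.0957 at x=.6, angle -2.58 deg 0.0006291268112192615
lid [0.6027158  0.03265049 0.08739767] 0.10265215913434622
collar top ((0.602754533290863, 0.03275993838906288), 0.031177816912531853) 0.1614543527641104 0.1666610124333486 2585
top0 ((602.517333984375, 30.66724395751953), (260.79644775390625, 261.1199035644531), 87.98103332519531) 0.02255182131050345
 edge y=-0.0978 at x=.6, angle -1.43 deg 0.0011809157835618543
lid [0.60228119 0.03013313 0.08726447] 0.10411220894025325
collar top ((0.6020352840423584, 0.030058791860938072), 0.031234795227646828) 0.16225250200077326 0.17045199092522137 348
```

```bash
cat > pos.py <<'E'
import numpy as np
from h import *
yaw=np.radians(-2.05); px=np.array([np.cos(yaw),np.sin(yaw),0]); py=np.array([-np.sin(yaw),np.cos(yaw),0])
pail=np.array([.6027,.032,0]); edge=pail-.13*py
E
python3 - <<'E'
from pos import *
from bench import manip
th=np.radians(-26.2); rib=np.array([.4798,-.3435])
manip.set_gripper(1.0,40)
manip.move_ptp([*rib,.14],down(th))
manip.move_l([*rib,.029],max_speed=.12)
print(manip.current_time(),manip.current_force())
manip.set_gripper(0.0,40); print("w",manip.current_grip_width(),manip.current_time(),manip.current_force())
e=np.array(manip.current_ee_pos());print(e)
manip.move_l([*rib,.075],max_speed=.1)
print("lifted",manip.current_time(),manip.current_force(),manip.current_grip_width())
grab(manip,"wrist","g1"); grab(manip,"scene","g1s")
E
cd pics; python3 -c "
import cv2,numpy as np
cv2.imwrite('g1b.png',np.hstack([cv2.resize(cv2.imread('g1.png'),(400,300)),cv2.resize(cv2.imread('g1s.png')[120:260,180:367],(400,300))]))"
```

```text
10.3667 [-0.57947484 -0.12192692  0.3398053 ]
w 0.15525183542415033 11.0167 [-1.02547847 -0.19334532  1.32486773]
[ 0.47986175 -0.34357096  0.02917033]
lifted 11.625 [ 0.11035045 -0.27602286 -2.29265891] 0.16046651873198986
```

View pics/g1b.png

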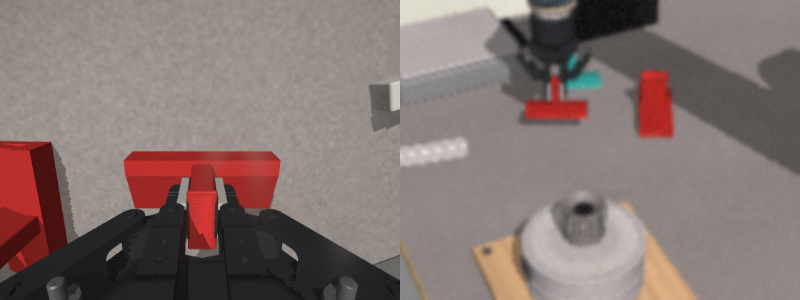

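The wedge is gripped (rib in the jaws, wedge lifted level). I'll carry it to a standoff in front of the board edge.

Run:
```python
from pos import *
from bench import manip
g=edge-(.020+.012)*py
manip.move_ptp([g[0]-.0,g[1]-.03,.085],down(yaw))
print(manip.current_time(),manip.current_force())
manip.move_l([g[0],g[1],.034],max_speed=.12); manip.dwell(.2)
f0=np.array(manip.current_force()); print("base",f0)
z=.034
while z>.0265:
    z-=.001; manip.move_l([g[0],g[1],z],max_speed=.05); f=np.array(manip.current_force()); print(round(z,4),np.round(f-f0,2))
    if f[2]-f0[2]>2.5: break
grab(manip,"wrist","pl1"); print(manip.current_time(), manip.current_ee_pos())
p,W=cloud("pics/pl1.npz"); m=redmask(p)&(W[...,2]>.017)&(W[...,2]<.026)&(np.hypot(W[...,0]-g[0],W[...,1]-g[1])<.09)
q=W[m]; print(cv2.minAreaRect((q[:,:2]*1000).astype(np.float32)))
b=(abs(W[...,2]-.021)<.004)&~redmask(p)&(np.hypot(W[...,0]-.602,W[...,1]-.031)<.2)&(W[...,1]>g[1]+.02)
q=W[b]
for nm,mm,fn in [("edge",b,lambda y:np.percentile(y,1)),("face",m,lambda y:np.percentile(y,98))]:
    q=W[mm]; e=[]
    for x in np.arange(.55,.65,.004):
        k=abs(q[:,0]-x)<.002
        if k.sum()>4:e.append((x,fn(q[k,1])))
    e=np.array(e); a=np.polyfit(e[:,0],e[:,1],1); print(nm,np.polyval(a,.598),np.degrees(np.arctan(a[0])),len(e),np.std(e[:,1]-np.polyval(a,e[:,0])))
```

```text
12.6 [-0.11371639 -0.40280067 -1.36692271]
base [ 0.29396825  0.72715841 -2.05131167]
0.033 [-0.32 -0.54 -0.13]
0.032 [-0.68 -0.13 -0.37]
0.031 [-0.6   0.04  0.85]
0.03 [-0.   -0.85 -0.37]
0.029 [-0.62 -1.21  2.25]
0.028 [-4.82  0.31 14.79]
14.9917 [ 0.5971184  -0.12992654  0.02911724]
((597.153564453125, -121.87349700927734), (23.89811134338379, 110.2259750366211), 87.89666748046875)
edge -0.09618214574084427 -2.0887730877170294 25 7.694666291279905e-05
face -0.11038467975256686 -2.101748769938846 25 7.448645465753324e-05
```

View pics/pl1.png

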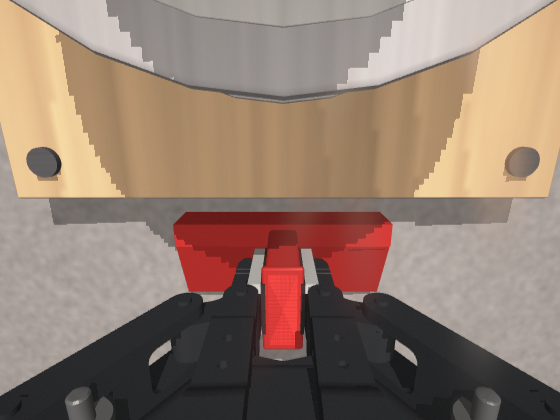

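The wedge is parallel to the edge (−2.10° against −2.09°) with a gap of about 14 mm. I'll ease the downforce and push it in until contact.

Run:
```python
from pos import *
from bench import manip
g=edge-(.020+.012)*py
def P(d,z=.0291): q=g+d*py; return [q[0],q[1],z]
manip.move_l(P(0),max_speed=.05)
manip.move_l(P(.010),max_speed=.05); manip.dwell(.2)
f0=np.array(manip.current_force()); print(f0)
d=.010
while d<.020:
    d+=.0008; manip.move_l(P(d),max_speed=.03); manip.dwell(.05); f=np.array(manip.current_force()); print(round(d,4),np.round(f-f0,2),round(manip.current_ee_pos()[1],4))
    if (f-f0)@py<-7: break
grab(manip,"wrist","pl2")
print(manip.current_time())
```

```text
[-0.18244886  2.25580129  1.84013151]
0.0108 [ 1.6  -3.2  -0.23] -0.1193
0.0116 [-0.21 -4.62  0.95] -0.1184
0.0124 [-0.01 -3.87  1.63] -0.1174
0.0132 [-0.09 -2.74  1.95] -0.1166
0.014 [ 0.33 -7.47  1.02] -0.1165
17.3417
```

View pics/pl2.png

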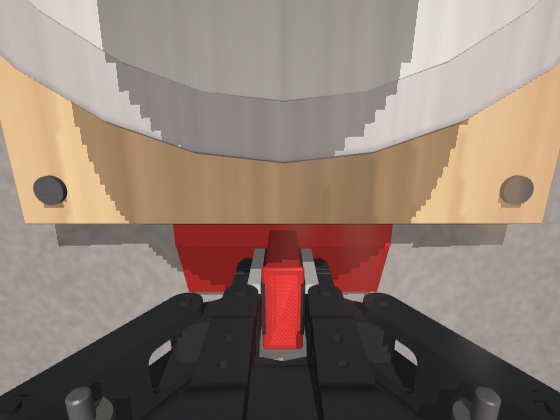

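It shows contact across the full face, with no gap between red and plywood (row ~223). Now I'll release, back off and check.

Run:
```python
from pos import *
from bench import manip
g=edge-(.020+.012)*py
manip.set_gripper(0.6); manip.dwell(.1)
e=np.array(manip.current_ee_pos()); print(e,manip.current_force())
manip.move_l([e[0],e[1],.11],max_speed=.12)
manip.move_l([e[0],e[1]-.01,.2],max_speed=.25)
manip.dwell(.1); grab(manip,"wrist","pl3"); print(manip.current_time())
p,W=cloud("pics/pl3.npz"); m=redmask(p)&(W[...,2]>.017)&(W[...,2]<.026)&(np.hypot(W[...,0]-g[0],W[...,1]-g[1])<.09)
b=(abs(W[...,2]-.021)<.004)&~redmask(p)&(np.hypot(W[...,0]-.602,W[...,1]-.031)<.2)&(W[...,1]>g[1]+.02)
x0,x1=W[m][:,0].min(),W[m][:,0].max(); print("wedge x range",x0,x1)
for nm,mm,fn,xs in [("edge",b,lambda y:np.percentile(y,1),np.r_[np.arange(.5,.535,.004),np.arange(.665,.70,.004)]),("face",m,lambda y:np.percentile(y,98),np.arange(.55,.65,.004))]:
    q=W[mm]; e=[]
    for x in xs:
        k=abs(q[:,0]-x)<.002
        if k.sum()>4:e.append((x,fn(q[k,1])))
    e=np.array(e); a=np.polyfit(e[:,0],e[:,1],1); print(nm,np.polyval(a,.598),np.degrees(np.arctan(a[0])),len(e),np.std(e[:,1]-np.polyval(a,e[:,0])))
print("z top",np.median(W[m][:,2]))
```

```text
[ 0.59735914 -0.11579593  0.02902102] [-0.56472034 -0.84485203  1.05622584]
19.375
wedge x range 0.5423457419113578 0.6523667238345988
edge -0.0960639216828856 -2.1220670396410366 18 0.00033575083579158053
face -0.09767128983961984 -2.6277672241850176 25 0.00030666992228557243
z top 0.020603469760211962
```

View pics/pl3.png

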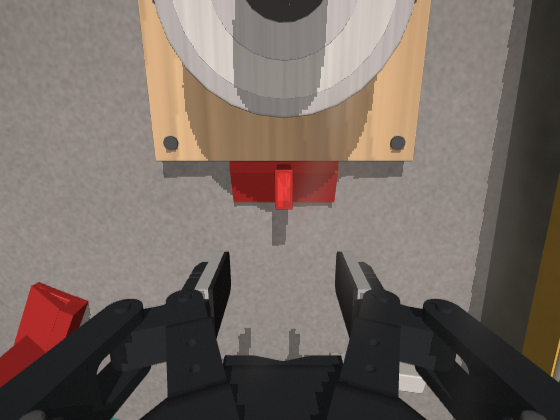

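The wedge is flush, free and lying flat. On to the collar: approach, grip and preload.

```bash
python3 - <<'E'
from pos import *
from bench import manip
c=[.6027,.0327]; th=np.radians(50)
manip.move_ptp([*c,.22],down(th)); 
manip.set_gripper(1.0,60)
manip.move_l([*c,.131],max_speed=.15); manip.dwell(.1)
f0=np.array(manip.current_force()); t0=np.array(manip.current_ft_torque()); print("base",f0,t0,manip.current_time())
manip.set_gripper(0.0,60); print("w",manip.current_grip_width()*85,np.array(manip.current_force())-f0,manip.current_time())
np.save("f0.npy",f0)
z=.131
for _ in range(6):
    z-=.0004; manip.move_l([*c,z],max_speed=.02); f=np.array(manip.current_force())-f0; print(round(z,4),np.round(f,2),round(manip.current_ee_pos()[2],4))
    if f[2]>4.5: break
print(manip.current_time())
grab(manip,"scene","fn1s"); grab(manip,"wrist","fn1")
E
cd pics; python3 -c "
import cv2,numpy as np
cv2.imwrite('fn1b.png',np.hstack([cv2.resize(cv2.imread('fn1.png'),(400,300)),cv2.resize(cv2.imread('fn1s.png')[150:290,180:367],(400,300))]))"
```

```text
base [ 1.1305347  -0.26991431  0.16785058] [0.01530207 0.01109737 0.04860277] 21.3417
w 58.69694758468418 [-1.59923287 -0.2058125   5.69044227] 21.7
0.1306 [-3.51  0.53  8.68] 0.1319
21.95
```

View pics/fn1b.png

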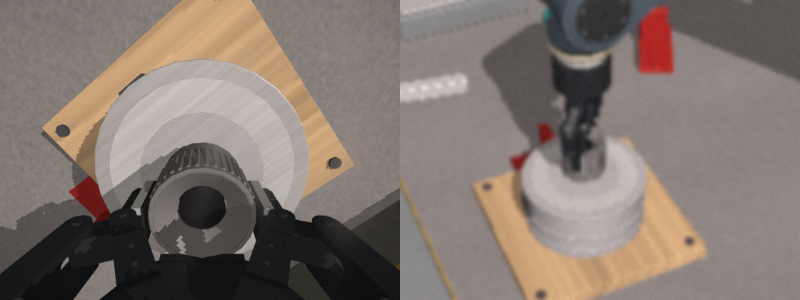

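The collar is gripped and preloaded at about 8 N on the pins. Next I'll turn it clockwise in steps, keeping a light push.

```bash
cat > turn.py <<'E'
from pos import *
from bench import manip
import sys
f0=np.load("f0.npy")
def turn(th0,n,z,zs,step=4,F=5,tmax=40):
    c=[.6027,.0327]; th=th0
    for i in range(n):
        th-=step
        manip.move_l([*c,z],down(np.radians(th)),max_speed=.05)
        f=np.array(manip.current_force())-f0; k=0
        fa=f.copy()
        while f[2]<F and k<8:
            z-=.0005;k+=1; manip.move_l([*c,z],max_speed=.03); f=np.array(manip.current_force())-f0
        if f[2]>12: z+=.0003
        e=manip.current_ee_pos()[2]
        print(th,"z",round(z,4),"ee",round(e,4),"f",np.round(fa,1),np.round(f,1),"Mz",round(manip.current_ft_torque()[2],2),"t",round(manip.current_time(),2),flush=True)
        if e<zs-.002: print("DROP"); break
        if manip.current_time()>tmax: break
    return th,z
E
python3 - <<'E'
from turn import *
print(turn(50,4,.1306,.1319))
print(manip.current_tcp_rot()[:,1] if hasattr(manip.current_tcp_rot(),'shape') else "")
E
```

```text
46 z 0.1306 ee 0.1319 f [-1.4  0.6  5.8] [-1.4  0.6  5.8] Mz -0.13 t 22.3
42 z 0.1306 ee 0.1319 f [-1.3  0.6  6.4] [-1.3  0.6  6.4] Mz -0.1 t 22.55
38 z 0.1306 ee 0.1317 f [-1.4  0.9  6.7] [-1.4  0.9  6.7] Mz -0.15 t 22.8
34 z 0.1306 ee 0.1311 f [-1.5 -0.1  5.2] [-1.5 -0.1  5.2] Mz -0.19 t 23.05
(34, 0.1306)
[8.27928322e-01 5.60833377e-01 7.85873278e-04]
```

Run:
```python
from turn import *
print(turn(34,16,.1306,.1314))
```

```text
30 z 0.1291 ee 0.1295 f [-0.3 -0.2 -0.8] [-2.1  1.3  5.4] Mz -0.14 t 24.05
26 z 0.1251 ee 0.1251 f [-1.8  1.5 -2. ] [-2.1  0.5 -1.2] Mz -0.07 t 26.3
DROP
(26, 0.1251)
```

It has dropped into the keyways. I'll push gently until it is home.

```bash
python3 - <<'E'
from turn import *
c=[.6027,.0327]; z=.1251
while z>.1195:
    z-=.0007; manip.move_l([*c,z],max_speed=.03); f=np.array(manip.current_force())-f0; e=manip.current_ee_pos()[2]
    print(round(z,4),round(e,4),np.round(f,1))
    if f[2]>9: break
print(manip.current_ft_torque(),manip.current_time(),manip.current_grip_width()*85)
grab(manip,"wrist","h1"); grab(manip,"top","h1t"); grab(manip,"scene","h1s")
E
cd pics
python3 - <<'E'
import sys; sys.path.insert(0,'..')
from h import *
for a in ["pics/h1.npz","pics/fn1.npz"]:
    p,W=cloud("../"+a); k=(W[...,2]>.14)&(np.hypot(W[...,0]-.6027,W[...,1]-.0327)<.034)&(np.hypot(W[...,0]-.6027,W[...,1]-.0327)>.02)
    q=W[k]; print(a,len(q),np.percentile(q[:,2],[50,75,90,95]))
cv2.imwrite('h1b.png',np.hstack([cv2.resize(cv2.imread('h1.png'),(400,300)),cv2.resize(cv2.imread('h1s.png')[150:290,180:367],(400,300))]))
E
```

```text
0.1244 0.1244 [-0.8  0.6 -2.6]
0.1237 0.1236 [-0.8 -0.1 -2. ]
0.123 0.1229 [-0.5 -0.6 -2.7]
0.1223 0.1223 [-1.3  1.  -2. ]
0.1216 0.1222 [-4.6  0.1  5.7]
0.1209 0.1221 [-6.  -0.1 11. ]
[-0.07387246  1.06619666 -0.03190009] 27.8 58.388951712706664
pics/h1.npz 24154 [0.17320929 0.20903103 0.2170206  0.21886686]
pics/fn1.npz 25202 [0.17288857 0.21820456 0.22658908 0.2285053 ]
```

View pics/h1b.png

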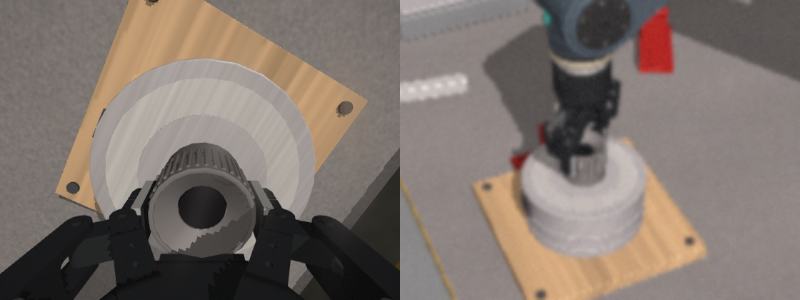

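```bash
python3 - <<'E'
from turn import *
manip.move_l([.6023,.0327,.1209],max_speed=.03); manip.dwell(.3)
for _ in range(3): print(np.round(np.array(manip.current_force())-f0,1),np.round(manip.current_ee_pos(),4)); manip.dwell(.1)
grab(manip,"wrist","h2"); print(manip.current_time())
for a in ["fn1","h1","h2"]:
    p,W=cloud(f"pics/{a}.npz"); r=np.hypot(W[...,0]-.6027,W[...,1]-.0327)
    n=np.array(np.load(f"pics/{a}.npz")["d"]) 
    v,u=np.mgrid[:420,:560]
    hi=.1735 if a=="fn1" else .1635
    k=(W[...,2]>hi-.012)&(W[...,2]<hi)&(r<.032)&(r>.0265)&(u>205)&(u<355)
    q=W[k]; 
    h,b=np.histogram(q[:,2],np.arange(.145,.175,.001)); print(a,len(q),[(round(x,3),int(y)) for x,y in zip(b,h) if y>20])
    s=q[q[:,2]>b[np.argmax(h)]-.0015]; s=s[s[:,2]<b[np.argmax(h)]+.0025]
    A=np.c_[s[:,:2]-[.6027,.0327],np.ones(len(s))]; x=np.linalg.lstsq(A,s[:,2],rcond=None)[0]; print("  rim z",x[2],"tilt deg",np.degrees(np.hypot(*x[:2])))
E
cd pics; python3 -c "
import cv2
cv2.imwrite('h2c.png',cv2.resize(cv2.imread('h2.png')[180:400,160:400],(720,600),interpolation=cv2.INTER_CUBIC))"
```

```text
[-4.8  0.5 11.5] [0.6027 0.0327 0.1222]
[-5.6  0.4 10.8] [0.6027 0.0327 0.1222]
[-5.3  0.7  9.7] [0.6027 0.0327 0.1222]
28.85
fn1 3570 [(np.float64(0.161), 73), (np.float64(0.162), 275), (np.float64(0.163), 294), (np.float64(0.164), 573), (np.float64(0.165), 1560), (np.float64(0.166), 711), (np.float64(0.167), 52)]
  rim z 0.1654442247409922 tilt deg 0.21268315233612745
h1 3583 [(np.float64(0.151), 79), (np.float64(0.152), 236), (np.float64(0.153), 282), (np.float64(0.154), 360), (np.float64(0.155), 1399), (np.float64(0.156), 1070), (np.float64(0.157), 111), (np.float64(0.158), 22)]
  rim z 0.15574203843611936 tilt deg 0.15951074479390584
h2 3595 [(np.float64(0.151), 69), (np.float64(0.152), 238), (np.float64(0.153), 269), (np.float64(0.154), 419), (np.float64(0.155), 1345), (np.float64(0.156), 1104), (np.float64(0.157), 108), (np.float64(0.158), 21)]
  rim z 0.15572887006333816 tilt deg 0.14195108228274478
```

View pics/h2c.png

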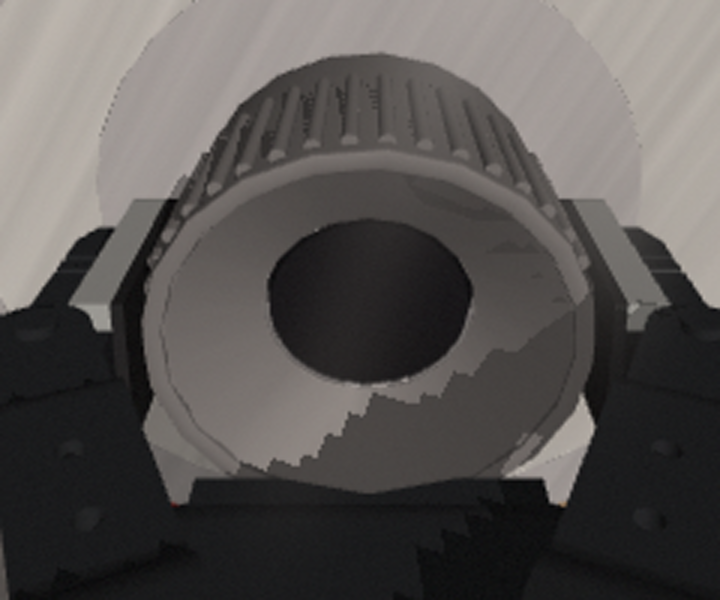

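```bash
cd pics; python3 -c "
import cv2
cv2.imwrite('h1tc.png',cv2.resize(cv2.imread('h1t.png')[100:300,200:467],(800,600),interpolation=cv2.INTER_CUBIC))"
```

```text
(no output)
```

View pics/h1tc.png

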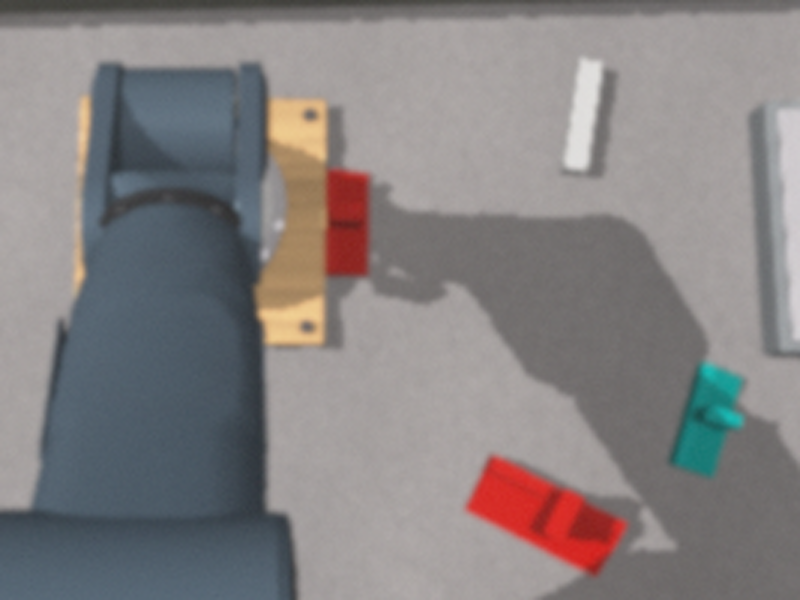

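The rim dropped 9.7 mm, tilt is about 0.15°, the push is about 10 N with the grip held, and the wedge is still flush in the top view. Handing in.

Run:
```python
from turn import *
print(np.round(np.array(manip.current_force())-f0,1),manip.current_grip_width(),manip.current_time())
print(manip.sign_off())
```

```text
[-4.7  0.9 10.4] 0.6850369126936179 28.85
the job is handed in; nothing more can be done
None
```

I chocked the pail with the smaller red wedge, turned the funnel collar clockwise until it dropped over the pins, pushed it home, and handed the job in at 28.85 s. The sign-off gives no verdict.

- **Wedge:** I pushed it against the middle of the board's right-hand edge until it made contact (about 7 N), then let go before touching the funnel. The wrist view afterwards showed no visible gap. The depth edge fits gave about 1.6 mm and 0.5° between wedge and edge, within the limits. A later top view, with the collar home, still shows it in place.
- **Funnel:** The keyways dropped over the pins after about 24° of clockwise turn. The arm then sank about 9.8 mm to a hard stop, and the rim fell 9.7 mm by camera with about 0.15° of tilt. I finished still gripping the collar and pushing down with about 10 N.

**Checks that disagreed or were not made:**
- **Pail position:** The top and wrist cameras differed by about 2 mm, so I used contact for the wedge instead.
- **Sideways force:** About 5 N remained on the grip. A 0.4 mm shift did not remove it.
- **Other things:** I saw no contact with them, but I did not measure their final positions.

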